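Set a bar blank to the flip stop

TASK

Flip the hinged stop down onto the fence. Then push the aluminium blank flat against the fence and slide it along until its end bears firmly but gently on the side of the stop (a steady push of about 5 to 10 N, held for half a second, never more than 20 N). Finally flip the stop back up to upright, leaving the blank where it was gauged, and do not disturb the tape measure, spool or tin.

Things in the scene. Friction and masses are not known exactly. Their poses are not given: they have to be found in the camera images.
- fence: Fixed saw bed: plywood, 195 (x) x 370 (y) x 8 mm, its top 8 mm above the bench. On its far edge an aluminium fence bar 34 mm deep, 370 mm long, its top 30 mm above the bench. Origin at bench height, mid-length, on the fence's front face (x = 0 is that face; bed reaches to x = -155 mm). x points from the face back into the fence, y along it to the stop's side, z up.
- carriage: Dark steel carriage of the flip stop, clamped on the fence top, 46 mm long along y, top 67 mm above the bench, all behind the fence face. Origin on the fence face at bench height; axes as the fence's. The leaf's centre lies within 5 mm to either side of this origin along y, where its fine adjuster was left: not reported, to be felt or seen. The adjuster is tight, it does not give.
- stop_pivot (a point): Point on the hinge pin of the flip stop, in the carriage: 12 mm behind the fence face, 58 mm above the bench; axes as the fence's. The hinge axis is y. At leaf angle a the axis of the handle bar lies 97 cos(a) mm in front of this point (towards -x) and 97 sin(a) mm above it.
- stop_leaf (a joint): Angle of the stop's steel leaf (rad): 0 = down on its hard end stop, gauging; pi/2 = upright; 1.85 = leant back, end stop. Leaf 10 mm thick along y. Down, its arm (14 mm high) reaches forward over the fence and a foot hangs 10 to 52 mm in front of the fence face, from 13 mm above the bench: its -y side is the gauging face. Stiff hinge (0.16 N m): stays where it is left.
- stop_bar_down (a point): Where the middle of the handle bar is when the leaf is down (fixed point, good to 5 mm along y). The bar is round, dark steel, 12 mm in diameter, parallel to the hinge at the arm's front end, on the leaf's +y side only, 5 to 50 mm from the leaf's centre (last 5 mm a 16 mm collar). It can turn between fingers that pinch it from above.
- blank: Loose sawn aluminium bar, 28 (x) x 110 (y, length) x 40 mm, 0.23 to 0.46 kg, lying on the bed in front of the fence, on the -y side of the stop. Origin at the centre of its underside. Gauged: back face on the fence, +y end on the leaf, so its origin is 14 mm in front of the fence face and 60 mm to the -y side of the leaf's centre. Its top 18 mm stand above the fence.
- tape_measure: Bystander: yellow tape measure, 66x82x37 mm, origin under its centre.
- spool: Bystander: wire spool, 100 mm across, 41 mm high, origin under its centre.
- tin: Bystander: tin, 79 mm across, 100 mm high, origin under its centre.
Things that resemble listed ones, but are neither listed nor needed, are in the scene too. There is more than one size of the blank; the one meant has the size given above.

How it is judged:
On the way, in this order (a step that is already met when the one before it is completed fails the run):
1. the stop's leaf is fully down (within 0.06 rad), not yet touched by the blank (value of joint stop_leaf below 0.06 rad and contact force between blank and stop_leaf below 0.5 N), for 0.2 s.
2. with the leaf down and the blank flat on the fence (2 mm), the blank's end presses on the leaf with 3 to 20 N (value of joint stop_leaf below 0.06 rad and contact force between blank and stop_leaf above 3 N and x of blank in the frame of fence between -0.016 and -0.012 m and angle between the y axis of blank and the y axis of fence, either way round below 0.025 rad and angle between blank's own z axis and vertical below 0.04 rad and y of blank in the frame of stop_leaf between -0.062 and -0.058 m), for 0.3 s.
3. the leaf is flipped up to upright again (value of joint stop_leaf above 1.35 rad), for 0.2 s.
At the end, for the whole second after the job is handed in: The leaf stands upright or leant back (angle over 1.35 rad) and still; the blank lies at rest on the bed, its back within 2 mm of the fence face and parallel to it within 0.025 rad, its end within 2 mm of the plane of the leaf's gauging face (value of joint stop_leaf above 1.35 rad and height (world z) of blank below 0.012 m and linear speed of blank below 0.02 m/s and velocity of joint stop_leaf below 0.1 rad/s and x of blank in the frame of fence between -0.016 and -0.012 m and angle between the y axis of blank and the y axis of fence, either way round below 0.025 rad and angle between blank's own z axis and vertical below 0.04 rad and y of blank in the frame of stop_leaf between -0.062 and -0.058 m); the robot touches nothing.
It fails at once if the blank pushes on the leaf with more than 20 N (contact force between blank and stop_leaf above 20 N).
It fails at once if a bystander (tape measure, spool, tin) is moved more than 20 mm (distance of any of tape_measure, spool, tin from where it was at the start of the episode above 0.02 m).
It also fails if it takes over 72 s, if anything falls off the work surface, if the arm or the gripper's body presses on something with over 40 N, if the wrist force passes 120 N, or if a joint passes its speed limit or range.

ROBOT

A 7-joint arm with a two-finger parallel gripper is mounted at the origin on the work surface; the furniture and walls round the work are solid. World frame = base frame: x ahead of the robot, y to its left, z up, the work surface at z = 0. Lengths are in m, angles in rad, forces in N, time in s.
With the tool pointing down it reaches from about 0.4 to 0.9 m from the base axis. Payload 5.5 kg.
Tool frame: the origin (TCP) lies midway between the tips of the shut fingers; the grasp point (between the pads) lies 19 mm behind it; z points along the fingers, y is the line along which they close (so a half turn about z gives the same grasp; the last joint's range is limited). The gripper opens to 85 mm and grips with 20 to 120 N. Pads are 22 mm wide; open, the fingers measure 114 mm over their backs; the gripper's body (76 mm by 85 mm) begins 54 mm behind the grasp point. The pads swing forward as they close: fully open they stand 13 mm farther back than shut.
Start: joints at [-0.915, 0.501, -0.427, 1.55, 0.221, 1.138, -0.21], TCP at [0.249, 0.601, 0.231] pointing down, gripper open.
Joint ranges: [-2.88, 2.88], [-0.31, 2.03], [-1.54, 1.56], [0.2, 2.42], [-1.41, 4.55], [0.19, 2.02], [-2.57, 2.57]. Speed limits (rad/s): [2.57, 2.57, 3.14, 3.14, 3.14, 3.14, 3.14].

INTERFACE

Orientations are given as a rotation vector (axis times angle).
In Python, from rig import status, eyes, sign_off gives the robot as it stands.
- The arm moves only by the tool drive_tool, never from a script. Its argument "steps" is a list that holds one entry, the list of rows, each a list of 6 numbers: the shift along the tool's x, y, z each as a share of 20 mm, from -1 to 1, then the turn, a rotation vector about the tool's x, y, z each as a share of 6 degrees, from -1 to 1. A call has 1 to 5 rows; each row shifts and turns the commanded pose from where the row before left it, along the tool's axes as they then stand; what a row does not reach is not made up. A row lasts 1/10 s, in which the tool goes at most 50 mm and 8.59 degrees, less where a joint would pass 70% of its speed; a pose out of reach is approached as far as the arm can. A call with a number of a shift or a turn outside -1 to 1 is refused whole. A call with a gripper value outside its range is refused whole. "fingers" is the finger opening in mm, from 0 to 85.4, set as the call begins (left out, the last holds). The fingers move at their own pace and stop on an object; "squeeze" is the grip in N (left out, the last holds). Time passes only in rows, so rows that do not move let the fingers close. It gives the time, the measured TCP pose, the force, the opening and the grip force at its end, in the units of the state.
- status.observe(): the state, without advancing time (a new reading comes with each control period).
- eyes.get_image(name): name is "side" or "top" or "wrist"; returns the picture (480x640x3 uint8, red, green, blue); there is no depth.
- eyes.get_calibration(name): a dict with "vfov" (degrees; the focal length in pixels is half the picture's height over the tangent of half this angle, whatever the lens; pixels are square), "cx", "cy" (the principal point, pixels), "view" (4x4, takes a point from world to camera coordinates); the wrist camera has in their place "hand_eye" (4x4, takes a point from camera to tool coordinates, whose origin is the TCP and whose axes are the flange's). Camera axes: x right, y up, looking along -z (the intrinsics and any distortion apply to the point x, -y, -z); pixel columns grow to the right and rows downward; lengths in m; the calibration is good to about 2 mm. A picture is of the moment at which its call begins: read the wrist's pose just before it. get_calibration takes no time and is no camera call.
- sign_off(): hands the job in; it is judged then, once.
The state is a dict: "clock": time; "joints": joint angles; "qd": joint speeds; "joint_torque": joint torques, N m; "ee_pos": TCP position; "orientation": TCP orientation; "contact_force": force on the tool from outside, world axes, zero at the start; "moment": the same for the moment, N m; "opening": finger opening in m; "grip_force": force on a finger pad.
Only numpy, scipy, OpenCV 4.12 (cv2) and the standard library are available. Lean on these libraries where they do the work, as an engineer would, in place of code of your own. Each camera call takes 0.05 s, during which the arm holds its last target. There are 200 camera calls.

## Working session

There is one attempt and no reset: what is moved stays moved. The work goes in short steps, Python scripts to look and compute and a tool call to move; the robot and the scene stay as the last step left them, time stands still between calls to the robot, and variables do not carry over. Pictures are saved under pics/ and viewed, at most 10 in all, crops included, and the job is handed in when it is done.

Besides the shell and the picture viewer there is one more tool, called after "Call:" as name([rows], argument=value, ...), one row to a line, values as JSON. drive_tool: Moves the arm, as the interface text tells. Its arguments: {"type":"object","properties":{"steps":{"type":"array","items":{"type":"array","items":{"type":"array","items":{"type":"number","minimum":-1,"maximum":1}}}},"fingers":{"type":"number"},"squeeze":{"type":"number"}},"required":["steps"]}

```bash
ls; mkdir -p pics; python3 - <<'E'
from rig import status, eyes
import cv2,numpy as np
s=status.observe();print({k:np.round(v,3).tolist() for k,v in s.items()})
for n in ("side","top"):
    im=eyes.get_image(n);cv2.imwrite(f"pics/{n}0.png",im[...,::-1])
for n in ("side","top","wrist"):
    c=eyes.get_calibration(n);print(n,{k:np.round(v,4).tolist() for k,v in c.items()})
E
```

```text
pics
{'clock': 0.0, 'joints': [-0.915, 0.502, -0.427, 1.551, 0.221, 1.138, -0.21], 'qd': [-0.002, 0.001, 0.0, 0.0, 0.001, 0.0, 0.001], 'joint_torque': [0.0, -56.951, -5.816, -28.093, 0.011, 0.012, -0.0], 'ee_pos': [0.249, 0.6, 0.23], 'orientation': [-0.613, -3.081, 0.003], 'contact_force': [0.376, -0.541, -0.803], 'moment': [-0.008, -0.067, 0.027], 'grip_force': 0.0, 'opening': 0.085}
side {'vfov': 53.7307, 'cx': 328.2203, 'cy': 233.0443, 'view': [[0.8425, -0.5382, 0.0214, -0.4067], [0.2274, 0.3914, 0.8917, -0.1775], [-0.4883, -0.7464, 0.4522, -1.1087], [0.0, 0.0, 0.0, 1.0]]}
top {'vfov': 55.5631, 'cx': 317.7706, 'cy': 244.8132, 'view': [[-0.0118, -0.9998, 0.0127, 0.0053], [0.9913, -0.0101, 0.1313, -0.4897], [-0.1311, 0.0141, 0.9913, -1.2504], [0.0, 0.0, 0.0, 1.0]]}
wrist {'vfov': 68.4141, 'cx': 319.5883, 'cy': 243.2003, 'hand_eye': [[-0.0007, 0.9491, 0.3149, 0.0808], [1.0, 0.0007, 0.0001, 0.0002], [-0.0001, 0.3149, -0.9491, -0.1428], [0.0, 0.0, 0.0, 1.0]]}
```

View pics/top0.png

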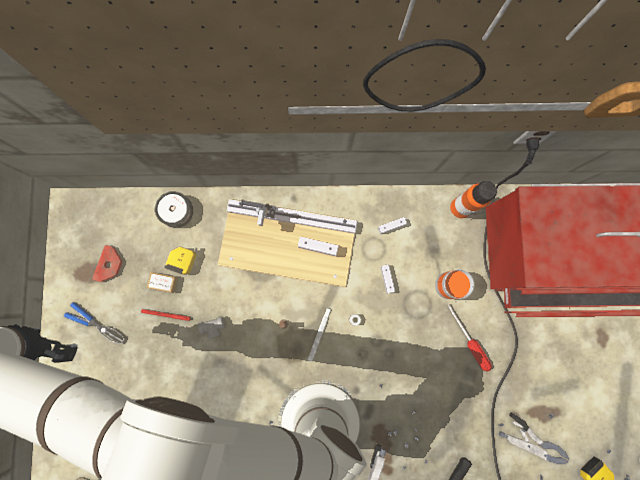

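View pics/side0.png

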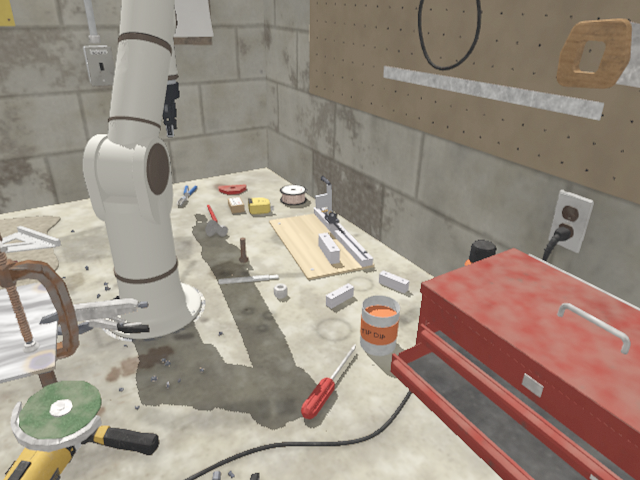

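Top view: the bed is at (220–357, 200–287), the fence bar runs (228,203)–(357,228), and the carriage and leaf are near (268,213). The spool is at (173,209), the tape measure at (180,260) and the tin at (457,285). There are three blank candidates: (318,246) on the bed, and (394,226) and (389,278) on the bench. Only the first lies on the bed in front of the fence, so I'll confirm it in a crop.

```bash
cat > h.py <<'E'
import numpy as np,cv2
from rig import status,eyes
from scipy.spatial.transform import Rotation as R
def ray(n,u,v,pose=None):
    c=eyes.get_calibration(n);f=240/np.tan(np.radians(c["vfov"])/2)
    d=np.array([(u-c["cx"])/f,-(v-c["cy"])/f,-1.])
    if n=="wrist":
        T=np.eye(4);T[:3,:3]=R.from_rotvec(pose[1]).as_matrix();T[:3,3]=pose[0]
        M=T@np.array(c["hand_eye"])
    else: M=np.linalg.inv(np.array(c["view"]))
    return M[:3,3],M[:3,:3]@d
def onz(n,u,v,z,pose=None):
    o,d=ray(n,u,v,pose);return o+d*(z-o[2])/d[2]
def proj(n,p,pose=None):
    c=eyes.get_calibration(n);f=240/np.tan(np.radians(c["vfov"])/2)
    if n=="wrist":
        T=np.eye(4);T[:3,:3]=R.from_rotvec(pose[1]).as_matrix();T[:3,3]=pose[0]
        V=np.linalg.inv(T@np.array(c["hand_eye"]))
    else: V=np.array(c["view"])
    q=V@np.r_[p,1];return np.array([c["cx"]-f*q[0]/q[2],c["cy"]+f*q[1]/q[2]])
def pose():
    s=status.observe();return np.array(s["ee_pos"]),np.array(s["orientation"])
E
python3 - <<'E'
from h import *
im=cv2.imread("pics/top0.png")[190:295,210:370]
im=cv2.resize(im,None,fx=5,fy=5,interpolation=cv2.INTER_CUBIC);cv2.imwrite("pics/topc.png",im)
for n,u,v,z in [("tape",180,260,.037),("spool",173,209,.041),("tin",457,285,.1),("fL",228,203,.03),("fR",357,228,.03),("bl",318,244,.048)]:
    print(n,onz("top",u,v,z).round(3))
print("lens/keys",list(eyes.get_calibration("wrist")))
E
```

```text
tape [0.45  0.384 0.037]
spool [0.594 0.406 0.041]
tin [ 0.37  -0.366  0.1  ]
fL [0.613 0.254 0.03 ]
fR [ 0.537 -0.112  0.03 ]
bl [ 0.49  -0.001  0.048]
lens/keys ['vfov', 'cx', 'cy', 'hand_eye']
```

View pics/topc.png

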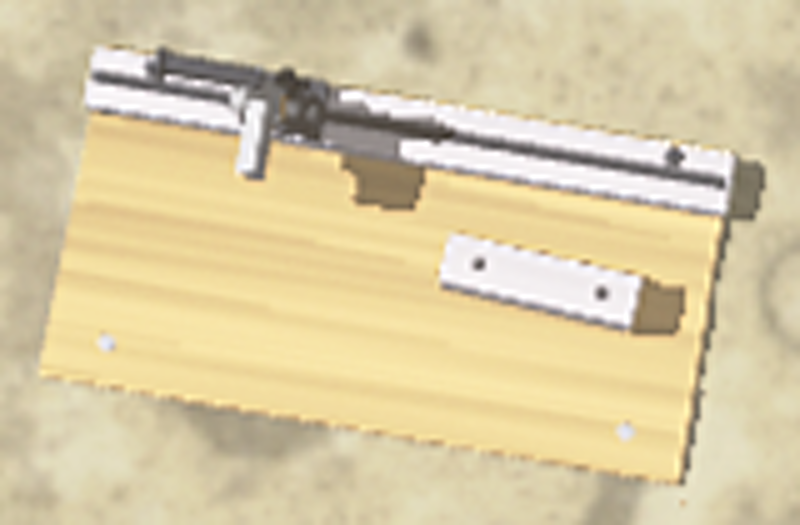

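The crop confirms it. The blank on the bed is at crop (455,235)–(635,325). The fence front edge runs (90,112)–(725,213). The upright leaf shows its light foot at (253,140) and its dark bar at (160–280,65).

```bash
python3 - <<'E'
from h import *
w=lambda u,v,z:onz("top",210+(u-2)/5,190+(v-2)/5,z)
a=w(90,112,.03);b=w(725,213,.03);y=(a-b)/np.linalg.norm(a-b);x=np.array([y[1],-y[0],0])
O=(a+b)/2;O[2]=0
print("len",np.linalg.norm(a-b),"O",O,"yaw of y",np.degrees(np.arctan2(-y[0],y[1])))
F=np.c_[x,y,[0,0,1]]
f=lambda p:((p-O)@F*1000).round(1)
for n,u,v,z in [("bl NE",455,235,.048),("NW",645,275,.048),("SW",635,327,.048),("SE",440,287,.048),("barend",155,60,.155),("leaf foot tip",253,178,.155),("foot l",240,175,.155),("foot r",265,178,.155),("bedcorner",40,375,.008),("bedcorner2",683,483,.008),("carr R",400,155,.06)]:
    print(n,w(u,v,z).round(4),f(w(u,v,z)))
for p in ((0.42,0.1,0.4),): pass
E
```

```text
len 0.36505395444142374 O [0.55586156 0.07501392 0.        ] yaw of y -9.717790140405759
bl NE [0.5112 0.0477 0.048 ] [-39.4 -34.4  48. ]
NW [ 0.4877 -0.0578  0.048 ] [ -44.8 -142.4   48. ]
SW [ 0.4586 -0.0517  0.048 ] [ -74.4 -141.3   48. ]
SE [0.4821 0.0563 0.048 ] [-69.5 -30.9  48. ]
barend [0.5876 0.1987 0.155 ] [ 10.4 127.3 155. ]
leaf foot tip [0.5255 0.1481 0.155 ] [-42.2  67.  155. ]
foot l [0.5272 0.1548 0.155 ] [-41.8  73.8 155. ]
foot r [0.5255 0.142  0.155 ] [-41.3  60.9 155. ]
bedcorner [0.4391 0.2852 0.008 ] [-150.6  187.5    8. ]
bedcorner2 [ 0.3737 -0.0797  0.008 ] [-153.4 -183.2    8. ]
carr R [0.5546 0.0776 0.06  ] [-1.7  2.3 60. ]
```

```bash
cat >> h.py <<'E'
O=np.array([0.55586,0.07501,0.]);TH=np.radians(-9.718) # fence frame guess
def FR():
    return np.array([[np.cos(TH),-np.sin(TH),0],[np.sin(TH),np.cos(TH),0],[0,0,1]])
def tof(p): return (np.asarray(p)-O)@FR()
def tow(f): return O+FR()@np.asarray(f)
def down(off=0): # tool y = fence x turned by off, tool z down
    y=FR()@np.array([np.cos(off),np.sin(off),0]);z=np.array([0,0,-1.])
    return np.c_[np.cross(y,z),y,z]
def plan(target,Rt,p0=None,R0=None):
    p,r=pose()
    p=p if p0 is None else p0;Rc=R.from_rotvec(r).as_matrix() if R0 is None else R0
    dv=R.from_matrix(Rc.T@Rt).as_rotvec();n=int(np.ceil(max(np.abs(dv).max()/np.radians(6),np.abs(Rc.T@(target-p)).max()/.02*1.0,1)))
    while 1:
        rows=[];C=Rc.copy();st=R.from_rotvec(dv/n)
        for i in range(n):
            rows.append(np.r_[C.T@(target-p)/n/.02,dv/n/np.radians(6)]);C=C@st.as_matrix()
        if np.abs(rows).max()<=1: break
        n+=1
    print(n,"rows");[print(np.round(q,2).tolist()) for q in rows]
E
python3 - <<'E'
from h import *
plan(tow([-.02,.09,.28]),down())
o,d=ray("top",52,187);print("wall",onz("top",52,187,0),onz("top",300,187,0))
E
```

```text
27 rows
[-0.82, -0.53, -0.09, -0.0, 0.0, 0.48]
[-0.85, -0.48, -0.09, -0.0, 0.0, 0.48]
[-0.87, -0.44, -0.09, -0.0, 0.0, 0.48]
[-0.89, -0.4, -0.09, -0.0, 0.0, 0.48]
[-0.91, -0.35, -0.09, -0.0, 0.0, 0.48]
[-0.93, -0.31, -0.09, -0.0, 0.0, 0.48]
[-0.94, -0.26, -0.09, -0.0, 0.0, 0.48]
[-0.95, -0.21, -0.09, -0.0, 0.0, 0.48]
[-0.96, -0.16, -0.09, -0.0, 0.0, 0.48]
[-0.97, -0.12, -0.09, -0.0, 0.0, 0.48]
[-0.98, -0.07, -0.09, -0.0, 0.0, 0.48]
[-0.98, -0.02, -0.09, -0.0, 0.0, 0.48]
[-0.98, 0.03, -0.09, -0.0, 0.0, 0.48]
[-0.97, 0.08, -0.09, -0.0, 0.0, 0.48]
[-0.97, 0.13, -0.09, -0.0, 0.0, 0.48]
[-0.96, 0.18, -0.09, -0.0, 0.0, 0.48]
[-0.95, 0.22, -0.09, -0.0, 0.0, 0.48]
[-0.94, 0.27, -0.09, -0.0, 0.0, 0.48]
[-0.93, 0.32, -0.09, -0.0, 0.0, 0.48]
[-0.91, 0.36, -0.09, -0.0, 0.0, 0.48]
[-0.89, 0.41, -0.09, -0.0, 0.0, 0.48]
[-0.87, 0.45, -0.09, -0.0, 0.0, 0.48]
[-0.84, 0.49, -0.09, -0.0, 0.0, 0.48]
[-0.82, 0.54, -0.09, -0.0, 0.0, 0.48]
[-0.79, 0.58, -0.09, -0.0, 0.0, 0.48]
[-0.76, 0.62, -0.09, -0.0, 0.0, 0.48]
[-0.73, 0.65, -0.09, -0.0, 0.0, 0.48]
wall [0.67183263 0.77198787 0.        ] [0.6656984  0.04960572 0.        ]
```

Call:
drive_tool([
  [[-0.82,-0.53,-0.1,0,0,0.48],[-0.85,-0.48,-0.1,0,0,0.48],[-0.87,-0.44,-0.1,0,0,0.48],[-0.89,-0.4,-0.1,0,0,0.48],[-0.91,-0.35,-0.1,0,0,0.48]],
], fingers=40)

```text
clock: 0.6
ee_pos: [0.3062, 0.5184, 0.2417]
orientation: [1.003, 2.977, 0.0]
contact_force: [-0.0, 0.8, -0.5]
opening: 0.0402
grip_force: 0.0
```

Call:
drive_tool([
  [[-0.93,-0.31,-0.1,0,0,0.48],[-0.94,-0.26,-0.1,0,0,0.48],[-0.95,-0.21,-0.1,0,0,0.48],[-0.96,-0.16,-0.1,0,0,0.48],[-0.97,-0.12,-0.1,0,0,0.48]],
])

```text
clock: 1.1
ee_pos: [0.3611, 0.439, 0.2515]
orientation: [-1.366, -2.829, -0.0]
contact_force: [-0.8, -0.5, -0.2]
opening: 0.0398
grip_force: 0.0
```

Call:
drive_tool([
  [[-0.98,-0.07,-0.1,0,0,0.48],[-0.98,-0.02,-0.1,0,0,0.48],[-0.98,0.03,-0.1,0,0,0.48],[-0.97,0.08,-0.1,0,0,0.48],[-0.97,0.13,-0.1,0,0,0.48]],
])

```text
clock: 1.6
ee_pos: [0.4168, 0.3585, 0.2615]
orientation: [-1.71, -2.636, -0.0]
contact_force: [0.4, 0.0, 0.7]
opening: 0.0398
grip_force: 0.0
```

Call:
drive_tool([
  [[-0.96,0.18,-0.1,0,0,0.48],[-0.95,0.22,-0.1,0,0,0.48],[-0.94,0.27,-0.1,0,0,0.48],[-0.93,0.32,-0.1,0,0,0.48],[-0.91,0.36,-0.1,0,0,0.48]],
])

```text
clock: 2.1
ee_pos: [0.4724, 0.2779, 0.2715]
orientation: [-2.027, -2.401, -0.0]
contact_force: [-0.6, 1.0, -0.1]
opening: 0.04
grip_force: 0.0
```

Call:
drive_tool([
  [[-0.89,0.41,-0.1,0,0,0.48],[-0.87,0.45,-0.1,0,0,0.48],[-0.84,0.49,-0.1,0,0,0.48],[-0.82,0.54,-0.1,0,0,0.48],[-0.79,0.58,-0.1,0,0,0.48]],
])

```text
clock: 2.6
ee_pos: [0.5278, 0.1973, 0.2814]
orientation: [-2.311, -2.128, 0.0]
contact_force: [0.6, 0.7, 0.3]
opening: 0.0402
grip_force: 0.0
```

Call:
drive_tool([
  [[0,0,0,0,0,0.48],[0,0,0,0,0,0.48]],
])

```text
clock: 2.8
ee_pos: [0.528, 0.197, 0.2814]
orientation: [2.417, 2.006, 0.0]
contact_force: [0.1, 1.1, 0.2]
opening: 0.04
grip_force: 0.0
```

```bash
python3 - <<'E'
from h import *
p,r=pose();print(p,tof(p),r)
im=eyes.get_image("wrist");np.save("w1.npy",np.r_[p,r]);cv2.imwrite("pics/w1.png",im[...,::-1])
E
```

```text
[0.52801841 0.19697462 0.28136778] [-0.04802959  0.11551486  0.28136778] [2.41724825e+00 2.00628129e+00 1.31404224e-05]
```

View pics/w1.png

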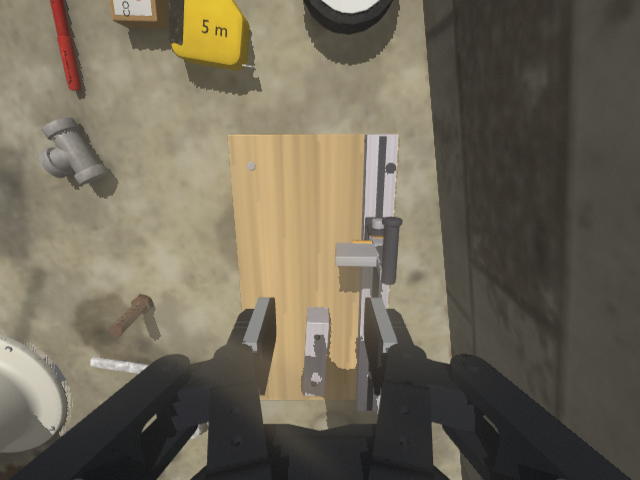

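Wrist view: the bar runs from its collar at (392,222) to its root at (389,283). The foot's front end is at (336,243)–(337,265). The fence bar's far end is at (366,135)–(398,135), the blank at about (316,350), and the tape measure and spool are at the top.

```bash
python3 - <<'E'
from h import *
q=np.load("w1.npy");P=(q[:3],q[3:])
for n,u,v,z in [("collar end",392,219,.155),("bar root",389,284,.155),("bar mid L",384,255,.155),("bar mid R",398,255,.155),("foot up",336,243,.122),("foot lo",337,265,.122),("face +y end top",366,135,.03),("fence back",398,135,.03),("bed corner",228,135,.008),("blank far L",307,309,.048),("blank far R",328,309,.048)]:
    print(n,(tof(onz("wrist",u,v,z,P))*1000).round(1))
# two-view of collar end: top crop (155,60)
o1,d1=ray("wrist",392,219,P);o2,d2=ray("top",210+153/5,190+60/5)
A=np.c_[d1,-d2];t=np.linalg.lstsq(A,o2-o1,rcond=None)[0];print(tof(o1+d1*t[0])*1000,tof(o2+d2*t[1])*1000)
E
```

```text
collar end [  9.2 126.4 155. ]
bar root [  9.4  70.4 155. ]
bar mid L [  4.1  96.3 155. ]
bar mid R [ 15.5  96.1 155. ]
foot up [-33.4  96.2 122. ]
foot lo [-32.5  74.9 122. ]
face +y end top [  2.8 186.7  30. ]
fence back [ 37.  186.1  30. ]
bed corner [-150.   188.6    8. ]
blank far L [-65. -11.  48.]
blank far R [-39.9 -11.4  48. ]
[  8.85205658 126.78535924 156.62610135] [  9.01021543 126.78744874 156.65826777]
```

Call:
drive_tool([
  [[-0.2,1,0,0,0,-0.15],[-0.2,1,0.2,0,0,0],[-0.18,0.9,1,0,0,0],[0,0,1,0,0,0],[0,0,1,0,0,0]],
])

```text
clock: 3.35
ee_pos: [0.5831, 0.1764, 0.2165]
orientation: [2.397, 2.031, 0.0]
contact_force: [-0.7, 0.9, -0.1]
opening: 0.0401
grip_force: 0.0
```

Call:
drive_tool([
  [[0,0,0.5,0,0,0],[0,0,0,0,0,0]],
])

```text
clock: 3.55
ee_pos: [0.5812, 0.1769, 0.2056]
orientation: [-2.395, -2.032, 0.005]
contact_force: [-0.3, -0.2, -0.6]
opening: 0.0401
grip_force: 0.0
```

```bash
python3 - <<'E'
from h import *
p,r=pose();print(tof(p),R.from_rotvec(r).as_matrix()[:,1])
im=eyes.get_image("wrist");np.save("w2.npy",np.r_[p,r]);cv2.imwrite("pics/w2.png",im[...,::-1])
E
```

```text
[0.0077904  0.10465796 0.20561996] [ 0.98663802 -0.16289999 -0.00300345]
```

View pics/w2.png

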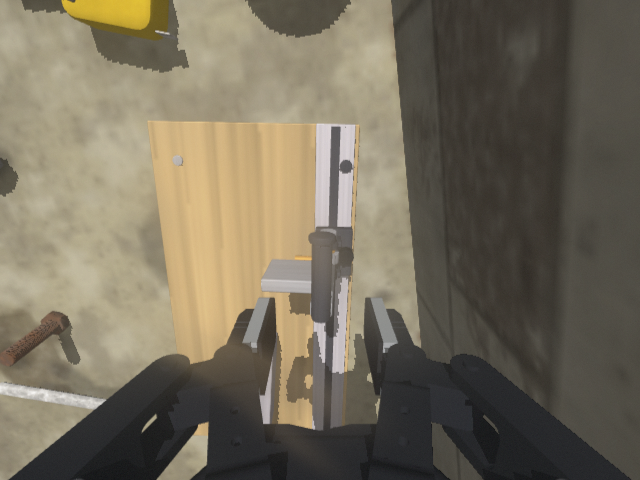

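Bar at (322, 235–320), centred between the fingers. Descending and pinching.

Call:
drive_tool([
  [[0,0,1,0,0,0],[0,0,1,0,0,0],[0,0,1,0,0,0],[0,0,0.4,0,0,0],[0,0,0,0,0,0]],
])

```text
clock: 4.1
ee_pos: [0.582, 0.1774, 0.1392]
orientation: [-2.395, -2.033, 0.001]
contact_force: [-0.1, 1.8, -0.6]
opening: 0.0396
grip_force: 0.0
```

Call:
drive_tool([
  [[0,0,0,0,0,0],[0,0,0,0,0,0],[0,0,0,0,0,0],[0,0,0,0,0,0],[0,0,0,0,0,0]],
], fingers=0, squeeze=30)

```text
clock: 4.6
ee_pos: [0.583, 0.1782, 0.1407]
orientation: [2.395, 2.033, 0.004]
contact_force: [-1.3, 1.2, 5.8]
opening: 0.0107
grip_force: 29.5
```

```bash
python3 - <<'E'
from h import *
p,r=pose();s=status.observe();print(tof(p),s["opening"],s["grip_force"],s["contact_force"])
print(R.from_rotvec(r).as_matrix().round(4))
E
```

```text
[0.00931146 0.10628261 0.1407269 ] 0.010747355618035427 29.475971460342407 [-1.27967742  1.17074502  5.77136654]
[[ 0.1626  0.9867  0.0021]
 [ 0.9867 -0.1626  0.0013]
 [ 0.0016  0.0019 -1.    ]]
```

Call:
drive_tool([
  [[0,-0.63,0.04,0,0,0],[0,-0.62,0.12,0,0,0],[0,-0.6,0.2,0,0,0],[0,-0.57,0.28,0,0,0],[0,-0.53,0.35,0,0,0]],
])

```text
clock: 5.1
ee_pos: [0.5231, 0.1876, 0.1191]
orientation: [2.395, 2.033, 0.002]
contact_force: [5.8, 0.4, -3.1]
opening: 0.0107
grip_force: 29.1
```

Call:
drive_tool([
  [[0,-0.48,0.42,0,0,0],[0,-0.42,0.48,0,0,0],[0,-0.35,0.53,0,0,0],[0,-0.28,0.57,0,0,0],[0,-0.2,0.6,0,0,0]],
])

```text
clock: 5.6
ee_pos: [0.4931, 0.1926, 0.0677]
orientation: [2.393, 2.03, 0.01]
contact_force: [13.8, -1.4, 0.1]
opening: 0.0101
grip_force: 29.2
```

Call:
drive_tool([
  [[0,-0.12,0.62,0,0,0],[0,-0.04,0.63,0,0,0],[0,0,0.1,0,0,0],[0,0,0,0,0,0]],
])

```text
clock: 6.0
ee_pos: [0.4923, 0.1935, 0.0432]
orientation: [2.393, 2.028, 0.015]
contact_force: [8.3, -1.7, 19.1]
opening: 0.0106
grip_force: 31.1
```

```bash
python3 - <<'E'
from h import *
p,r=pose();s=status.observe();print(tof(p),s["opening"],s["grip_force"],s["contact_force"])
E
```

```text
[-0.08263299  0.10608294  0.04317453] 0.010623868235506697 31.088334918022156 [ 8.2507371  -1.72492666 19.14769519]
```

Leaf is down on its stop (19 N reaction). Releasing, lifting and moving to look at blank and stop.

Call:
drive_tool([
  [[0,0,-0.1,0,0,0],[0,0,0,0,0,0],[0,0,0,0,0,0]],
], fingers=44)

```text
clock: 6.3
ee_pos: [0.4838, 0.1926, 0.0412]
orientation: [-2.393, -2.032, 0.007]
contact_force: [-1.0, 0.7, -0.8]
opening: 0.0441
grip_force: 0.0
```

Call:
drive_tool([
  [[0,0,-1,0,0,0],[0,0,-1,0,0,0],[0,0,-1,0,0,0],[-0.5,0.5,-1,0,0,0],[-1,0.5,-1,0,0,0]],
])

```text
clock: 6.8
ee_pos: [0.4996, 0.1618, 0.1421]
orientation: [-2.39, -2.036, 0.004]
contact_force: [0.2, -0.1, 0.0]
opening: 0.044
grip_force: 0.0
```

Call:
drive_tool([
  [[-1,0.5,-1,0,0,0],[-1,0,-1,0,0,0],[-1,0,-1,0,0,0],[-0.5,0,-1,0,0,0],[0,0,-1,0,0,0]],
])

```text
clock: 7.3
ee_pos: [0.4979, 0.0874, 0.2418]
orientation: [-2.397, -2.029, 0.006]
contact_force: [-0.1, -0.3, -0.4]
opening: 0.0438
grip_force: 0.0
```

Call:
drive_tool([
  [[0,0,0,0,0,0],[0,0,0,0,0,0]],
])

```text
clock: 7.5
ee_pos: [0.499, 0.0899, 0.2415]
orientation: [-2.394, -2.033, 0.002]
contact_force: [0.3, 1.4, -0.8]
opening: 0.0438
grip_force: 0.0
```

```bash
python3 - <<'E'
from h import *
p,r=pose();print(tof(p),r)
im=eyes.get_image("wrist");np.save("w3.npy",np.r_[p,r]);cv2.imwrite("pics/w3.png",im[...,::-1])
E
```

```text
[-0.05860927  0.00509533  0.2415105 ] [-2.39384764e+00 -2.03285617e+00  2.23513542e-03]
```

View pics/w3.png

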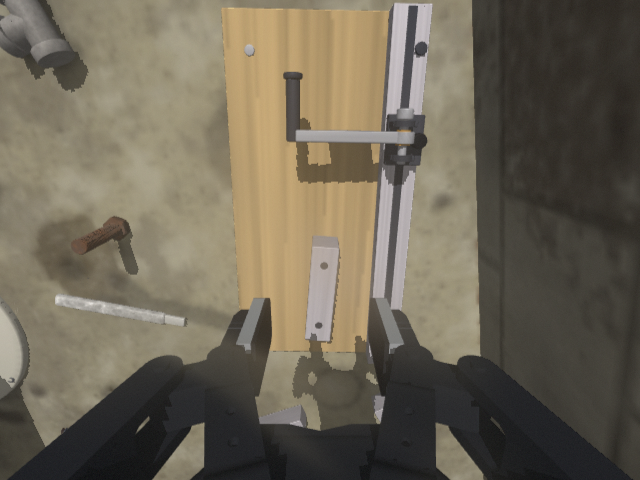

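The leaf is down across (295–400, 136) with its bar at (292, 75–140). The blank's top face has corners at (312,248), (338,248), (331,341) and (306,338). The fence's front top edge runs from (391,10) to (375,295).

```bash
python3 - <<'E'
from h import *
q=np.load("w3.npy");P=(q[:3],q[3:])
g=lambda u,v,z:(tof(onz("wrist",u,v,z,P))*1000).round(1)
for n,u,v,z in [("A",312,248,.048),("B",338,248,.048),("C",331,341,.048),("D",306,338,.048),("f1",391,10,.03),("f2",375,295,.03),("leaf +y top",340,130,.065),("leaf -y top",340,142,.065),("collar",292,72,.058)]: print(n,g(u,v,z))
im=cv2.imread("pics/w3.png");hsv=cv2.cvtColor(im,cv2.COLOR_BGR2HSV)
for v in (20,40,60,90,200,250,290): # fence front edge: wood (saturated) -> metal
    row=hsv[v,340:420,1].astype(int);i=np.where(row>70)[0].max()+340;print(v,i,g(i+1,v,.03))
m=((hsv[...,1]<45)&(hsv[...,2]>100)).astype(np.uint8);m[:230]=0;m[345:]=0;m[:,:295]=0;m[:,350:]=0
c=max(cv2.findContours(m,0,2)[0],key=cv2.contourArea);print(cv2.minAreaRect(c),cv2.boundingRect(c))
E
```

```text
A [-66.3 -30.7  48. ]
B [-40.1 -30.5  48. ]
C [ -45.3 -139.4   48. ]
D [ -72.9 -135.8   48. ]
f1 [  1.9 181.9  30. ]
f2 [  3.3 -91.8  30. ]
leaf +y top [-41.7  83.   65. ]
leaf -y top [-41.5  73.   65. ]
collar [-82.7 129.   58. ]
20 388 [  0.7 174.4  30. ]
40 386 [ -0.  158.9  30. ]
60 385 [  0.2 143.   30. ]
90 383 [-1.000e-01  1.181e+02  3.000e+01]
200 375 [-1.6 15.1 30. ]
250 372 [ -1.8 -38.7  30. ]
290 369 [ -2.6 -85.7  30. ]
((321.9020690917969, 288.2082824707031), (26.884742736816406, 104.41409301757812), 4.635463714599609) (305, 236, 34, 106)
```

Call:
drive_tool([
  [[-0.95,0.02,0.4,0,0,0],[-0.95,0.02,0.4,0,0,0],[-0.95,0.02,0.5,0,0,0],[-0.95,0.02,0.6,0,0,0],[-0.95,0.02,0.6,0,0,0.57]],
], fingers=46)

```text
clock: 8.05
ee_pos: [0.4851, -0.0048, 0.1904]
orientation: [-2.455, -1.958, 0.004]
contact_force: [0.5, 0.3, 0.0]
opening: 0.0462
grip_force: 0.0
```

Call:
drive_tool([
  [[0,0,1,0,0,0],[0,0,1,0,0,0],[0,0,1,0,0,0],[0,0,1,0,0,0],[0,0,0,0,0,0]],
])

```text
clock: 8.55
ee_pos: [0.4831, -0.0046, 0.109]
orientation: [-2.453, -1.955, 0.01]
contact_force: [-0.4, 0.2, -0.1]
opening: 0.046
grip_force: 0.0
```

```bash
python3 - <<'E'
from h import *
p,r=pose();print(tof(p),R.from_rotvec(r).as_matrix()[:,1])
im=eyes.get_image("wrist");np.save("w4.npy",np.r_[p,r]);cv2.imwrite("pics/w4.png",im[...,::-1])
P=(p,r)
for y in (-84.5,-30,-139): print(y,proj("wrist",tow([-.056+(y+84.5)*.00005,y/1000,.048]),P).round(0))
E
```

```text
[-0.05823728 -0.09072188  0.10901184] [ 0.97477248 -0.2230845  -0.00720557]
-84.5 [323. 254.]
-30 [323. 163.]
-139 [323. 331.]
```

View pics/w4.png

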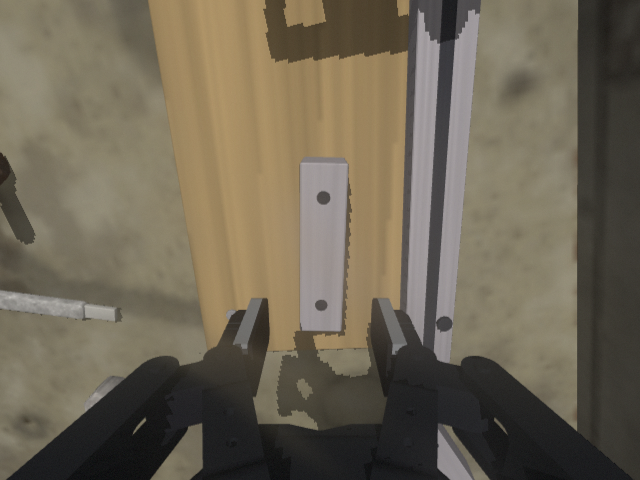

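The blank is centred between the fingers at u 301–347, v 158–331. Descending and gripping.

Call:
drive_tool([
  [[0,0,1,0,0,0],[0,0,1,0,0,0],[0,0,1,0,0,0],[0,0,0.8,0,0,0],[0,0,0,0,0,0]],
])

```text
clock: 9.1
ee_pos: [0.4853, -0.0044, 0.0354]
orientation: [-2.454, -1.958, 0.004]
contact_force: [-0.6, -0.5, 0.8]
opening: 0.0462
grip_force: 0.0
```

Call:
drive_tool([
  [[0,0,0,0,0,0],[0,0,0,0,0,0],[0,0,0,0,0,0],[0,0,0,0,0,0]],
], fingers=0, squeeze=30)

```text
clock: 9.5
ee_pos: [0.4872, -0.0044, 0.0374]
orientation: [2.454, 1.96, 0.002]
contact_force: [-0.5, 0.7, 3.6]
opening: 0.0272
grip_force: 32.6
```

```bash
python3 - <<'E'
from h import *
p,r=pose();s=status.observe();print(tof(p),R.from_rotvec(r).as_matrix()[:,1],s["contact_force"],s["moment"])
E
```

```text
[-0.05424499 -0.08987461  0.0374282 ] [ 0.97518212 -0.22139856  0.00158551] [-0.52113714  0.65384214  3.63156712] [-0.01305004  0.17473124  0.08053086]
```

Call:
drive_tool([
  [[0,0.3,-0.08,0,0,-0.51],[0.9,0.4,0,0,0,0],[0.9,0.4,0,0,0,0],[0.9,0.4,0,0,0,0],[0.8,0.3,0,0,0,0]],
])

```text
clock: 10.0
ee_pos: [0.5345, 0.0595, 0.0382]
orientation: [2.401, 2.026, 0.001]
contact_force: [-0.2, -0.0, -2.7]
opening: 0.0268
grip_force: 31.8
```

Call:
drive_tool([
  [[0,0,0,0,0,0],[0,0.1,0,0,0,0],[0,0,0,0,0,0]],
])

```text
clock: 10.3
ee_pos: [0.5353, 0.0568, 0.0379]
orientation: [2.403, 2.024, -0.002]
contact_force: [0.2, -0.1, -2.7]
opening: 0.0268
grip_force: 31.8
```

```bash
cat > st.py <<'E'
from h import *
p,r=pose();s=status.observe();f=np.array(s["contact_force"])@FR();y=R.from_rotvec(r).as_matrix()[:,1]
print("TCP mm",(tof(p)*1000).round(2),"yaw",np.degrees(np.arctan2(y[1],y[0])).round(2),"F",f.round(2),"M",np.round(s["moment"],3),"op",s["opening"],s["clock"])
E
python3 st.py
```

```text
TCP mm [-17.17 -21.44  37.86] yaw -9.77 F [ 0.2  -0.11 -2.67] M [-0.008 -0.001 -0.018] op 0.026822639266708057 10.3
```

Call:
drive_tool([
  [[0,0.1,0.05,0,0,0],[0,0.05,0,0,0,0],[0,0,0,0,0,0]],
])

```text
clock: 10.6
ee_pos: [0.5376, 0.0564, 0.0375]
orientation: [-2.402, -2.023, 0.003]
contact_force: [-4.5, -0.5, 6.9]
opening: 0.0269
grip_force: 32.9
```

Call:
drive_tool([
  [[0,0.05,0,0,0,0],[0,0.05,0,0,0,0],[0,0,0,0,0,0]],
])

```text
clock: 10.9
ee_pos: [0.5396, 0.0563, 0.0375]
orientation: [-2.402, -2.023, 0.002]
contact_force: [-4.9, 0.9, 5.8]
opening: 0.0271
grip_force: 32.8
```

```bash
python3 st.py
```

```text
TCP mm [-12.82 -21.23  37.49] yaw -9.79 F [-4.94  0.06  5.84] M [ 0.077  0.881 -0.017] op 0.027114649653837843 10.9
```

Call:
drive_tool([
  [[0,0,-0.03,0,0,0],[0,0.05,0,0,0,0],[0,0,0,0,0,0]],
])

```text
clock: 11.2
ee_pos: [0.5399, 0.0563, 0.0375]
orientation: [-2.401, -2.023, 0.004]
contact_force: [-5.8, 0.3, 5.3]
opening: 0.0266
grip_force: 32.8
```

Call:
drive_tool([
  [[0,0.05,0,0,0,0],[0,0,0,0,0,0]],
])

```text
clock: 11.4
ee_pos: [0.5399, 0.0563, 0.0375]
orientation: [-2.4, -2.022, 0.007]
contact_force: [-8.0, -0.3, 7.5]
opening: 0.0277
grip_force: 33.1
```

```bash
python3 st.py
```

```text
TCP mm [-12.57 -21.17  37.5 ] yaw -9.77 F [-7.79 -1.61  7.5 ] M [ 0.06   1.82  -0.128] op 0.02766460269056156 11.4
```

Call:
drive_tool([
  [[0,-0.04,-0.06,0,0,0],[0.4,0,0,0,0,0],[0.5,0,0,0,0,0],[0.35,0,0,0,0,0],[0,0,0,0,0,0]],
])

```text
clock: 11.9
ee_pos: [0.5448, 0.0831, 0.0382]
orientation: [-2.399, -2.026, 0.002]
contact_force: [-4.7, 2.4, -2.4]
opening: 0.0269
grip_force: 32.1
```

Call:
drive_tool([
  [[0,0,0,0,0,0]],
])

```text
clock: 12.0
ee_pos: [0.5448, 0.0831, 0.0383]
orientation: [-2.399, -2.025, 0.002]
contact_force: [-5.0, 2.0, -2.7]
opening: 0.0272
grip_force: 32.0
```

```bash
python3 st.py; python3 - <<'E'
from h import *
p,r=pose()
im=eyes.get_image("wrist");np.save("w5.npy",np.r_[p,r]);cv2.imwrite("pics/w5.png",im[...,::-1])
E
```

```text
TCP mm [-12.27   6.11  38.3 ] yaw -9.65 F [-5.24  1.11 -2.71] M [ 0.565  1.226 -0.229] op 0.027169683237721346 12.0
```

View pics/w5.png

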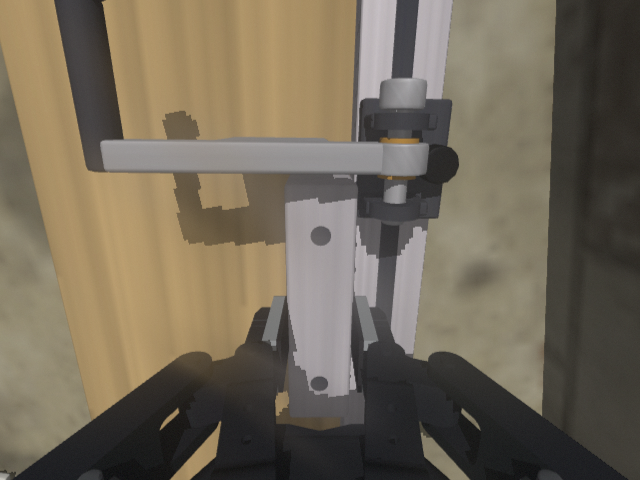

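The blank's end at (320,178) is just short of the leaf arm (lower edge v≈172), and its back lies along the fence. Creeping on by force.

Call:
drive_tool([
  [[0.1,0,0,0,0,0],[0.1,0,0,0,0,0],[0,0,0,0,0,0]],
])

```text
clock: 12.35
ee_pos: [0.5453, 0.0853, 0.0382]
orientation: [-2.401, -2.024, 0.004]
contact_force: [-5.7, -0.9, -2.3]
opening: 0.0271
grip_force: 32.1
```

```bash
python3 st.py
```

```text
TCP mm [-12.19   8.39  38.2 ] yaw -9.72 F [-5.47 -1.89 -2.29] M [-0.237  1.307 -0.181] op 0.027079354190725925 12.35
```

Call:
drive_tool([
  [[0.05,0,0,0,0,0],[0,0,0,0,0,0]],
])

```text
clock: 12.55
ee_pos: [0.5454, 0.086, 0.0382]
orientation: [-2.401, -2.024, 0.004]
contact_force: [-5.5, -1.7, -3.2]
opening: 0.0267
grip_force: 32.0
```

Call:
drive_tool([
  [[0.05,0,0,0,0,0],[0,0,0,0,0,0]],
])

```text
clock: 12.75
ee_pos: [0.5455, 0.0869, 0.0382]
orientation: [-2.401, -2.024, 0.005]
contact_force: [-5.2, -1.2, -2.3]
opening: 0.027
grip_force: 32.0
```

```bash
python3 st.py
```

```text
TCP mm [-12.2    9.99  38.15] yaw -9.74 F [-4.96 -2.04 -2.3 ] M [-0.352  1.31  -0.212] op 0.027023677900017834 12.75
```

Steady 2 N is fence friction, so no contact yet. Continuing in 1 mm steps.

Call:
drive_tool([
  [[0.05,0,0,0,0,0],[0.05,0,0,0,0,0],[0,0,0,0,0,0]],
])

```text
clock: 13.05
ee_pos: [0.5459, 0.0889, 0.0382]
orientation: [-2.401, -2.024, 0.004]
contact_force: [-4.4, -1.3, -2.4]
opening: 0.0268
grip_force: 32.0
```

```bash
python3 st.py
```

```text
TCP mm [-12.11  11.97  38.19] yaw -9.74 F [-4.13 -2.02 -2.35] M [-0.324  1.339 -0.209] op 0.026801656098409624 13.05
```

Call:
drive_tool([
  [[0.05,0,0,0,0,0],[0,0,0,0,0,0]],
])

```text
clock: 13.25
ee_pos: [0.5459, 0.089, 0.0381]
orientation: [-2.402, -2.024, 0.006]
contact_force: [-6.0, -2.9, -1.9]
opening: 0.027
grip_force: 32.1
```

Call:
drive_tool([
  [[0.05,0,0,0,0,0],[0,0,0,0,0,0]],
])

```text
clock: 13.45
ee_pos: [0.5459, 0.0891, 0.0381]
orientation: [-2.403, -2.023, 0.007]
contact_force: [-6.1, -4.5, -0.8]
opening: 0.027
grip_force: 32.1
```

```bash
python3 st.py
```

```text
TCP mm [-12.16  12.22  38.1 ] yaw -9.8 F [-5.29 -5.42 -0.79] M [-1.077  1.453 -0.218] op 0.027031766105483652 13.45
```

Contact at y=12.2 mm. Pushing up to about 7 N on the leaf and holding.

Call:
drive_tool([
  [[0.05,0,0,0,0,0],[0.05,0,0,0,0,0],[0,0,0,0,0,0]],
])

```text
clock: 13.75
ee_pos: [0.546, 0.0893, 0.038]
orientation: [2.404, 2.022, -0.01]
contact_force: [-7.1, -7.8, 0.4]
opening: 0.0272
grip_force: 32.2
```

```bash
python3 st.py
```

```text
TCP mm [-12.15  12.42  38.02] yaw -9.86 F [-5.72 -8.9   0.38] M [-1.74   1.529 -0.071] op 0.02715853033278761 13.75
```

Call:
drive_tool([
  [[0.03,0,0,0,0,0],[0,0,0,0,0,0],[0,0,0,0,0,0],[0,0,0,0,0,0],[0,0,0,0,0,0]],
])

```text
clock: 14.25
ee_pos: [0.546, 0.0893, 0.038]
orientation: [2.404, 2.022, -0.011]
contact_force: [-7.2, -9.2, 0.2]
opening: 0.027
grip_force: 32.2
```

Call:
drive_tool([
  [[0,0,0,0,0,0],[0,0,0,0,0,0],[0,0,0,0,0,0]],
])

```text
clock: 14.55
ee_pos: [0.5459, 0.0894, 0.038]
orientation: [2.404, 2.022, -0.011]
contact_force: [-7.5, -9.0, 0.5]
opening: 0.0273
grip_force: 32.2
```

```bash
python3 st.py
```

```text
TCP mm [-12.2   12.48  37.97] yaw -9.88 F [ -5.83 -10.1    0.47] M [-2.02   1.619 -0.044] op 0.027306086463704415 14.55
```

Call:
drive_tool([
  [[-0.1,0,0,0,0,0],[-0.1,-0.05,0.03,0,0,0],[0,-0.02,0,0,0,0],[0,0,0,0,0,0]],
])

```text
clock: 14.95
ee_pos: [0.5459, 0.089, 0.038]
orientation: [2.402, 2.024, -0.002]
contact_force: [-3.4, -3.8, -3.4]
opening: 0.0268
grip_force: 31.8
```

```bash
python3 st.py
```

```text
TCP mm [-12.2   12.13  37.96] yaw -9.77 F [-2.69 -4.31 -3.4 ] M [-0.896  0.85  -0.146] op 0.02677110241368203 14.95
```

Call:
drive_tool([
  [[-0.05,-0.02,0.03,0,0,0],[0,0,0,0,0,0],[0,0,0.02,0,0,0],[0,0,0,0,0,0]],
])

```text
clock: 15.35
ee_pos: [0.5458, 0.089, 0.0375]
orientation: [2.402, 2.025, 0.0]
contact_force: [-5.0, -3.5, 1.2]
opening: 0.0271
grip_force: 32.3
```

```bash
python3 st.py
```

```text
TCP mm [-12.25  12.12  37.54] yaw -9.73 F [-4.37 -4.31  1.25] M [-0.704  0.925 -0.209] op 0.02710872402498324 15.35
```

Call:
drive_tool([
  [[0,0,0,0,0,0],[0,0,0,0,0,0],[0,0,0,0,0,0]],
], fingers=44)

```text
clock: 15.65
ee_pos: [0.5472, 0.0903, 0.038]
orientation: [2.4, 2.026, 0.005]
contact_force: [-0.0, -0.4, 0.4]
opening: 0.0433
grip_force: 0.0
```

Call:
drive_tool([
  [[0,0,-0.5,0,0,0],[0,0,-1,0,0,0],[0,0,-1,0,0,0],[0,0,-1,0,0,0],[0,0,-1,0,0,0]],
])

```text
clock: 16.15
ee_pos: [0.5461, 0.0895, 0.1291]
orientation: [2.401, 2.025, 0.002]
contact_force: [0.4, -0.5, -0.9]
opening: 0.0442
grip_force: 0.0
```

Call:
drive_tool([
  [[0,0,-0.5,0,0,0],[0,0,0,0,0,0]],
])

```text
clock: 16.35
ee_pos: [0.5471, 0.0897, 0.1394]
orientation: [2.4, 2.024, 0.006]
contact_force: [0.2, 0.3, 0.1]
opening: 0.0439
grip_force: 0.0
```

```bash
python3 st.py; python3 - <<'E'
from h import *
p,r=pose()
im=eyes.get_image("wrist");np.save("w6.npy",np.r_[p,r]);cv2.imwrite("pics/w6.png",im[...,::-1])
E
```

```text
TCP mm [-11.11  12.96 139.38] yaw -9.71 F [0.11 0.36 0.07] M [ 0.023 -0.031 -0.035] op 0.04389604342622652 16.35
```

View pics/w6.png

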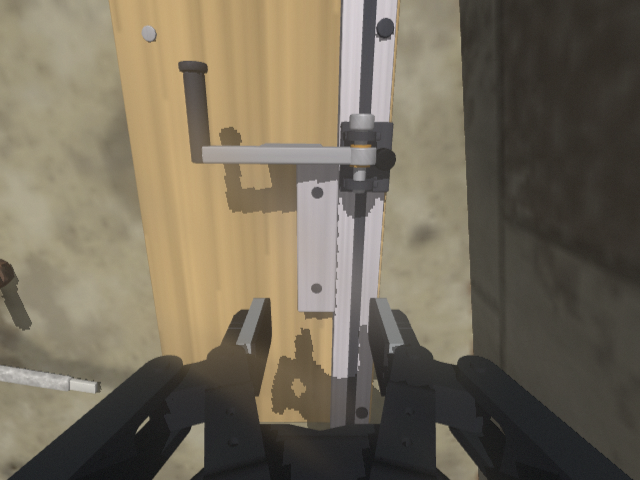

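The blank at u 298–337, v 165–311 is flush on the fence and against the leaf. The bar is at (195, 65–160). Moving over the bar to flip the stop up.

Call:
drive_tool([
  [[0.93,-0.73,0,0,0,0],[0.93,-0.73,0,0,0,0],[0.93,-0.73,0,0,0,0],[0.93,-0.73,0,0,0,0],[0.93,-0.73,0,0,0,0]],
])

```text
clock: 16.9
ee_pos: [0.4879, 0.1937, 0.1359]
orientation: [-2.401, -2.025, 0.003]
contact_force: [0.4, -0.4, 0.5]
opening: 0.0437
grip_force: 0.0
```

Call:
drive_tool([
  [[0,0,0,0,0,0],[0,0,0,0,0,0]],
])

```text
clock: 17.1
ee_pos: [0.4886, 0.1932, 0.1363]
orientation: [-2.4, -2.027, 0.003]
contact_force: [0.1, -0.1, -0.2]
opening: 0.0439
grip_force: 0.0
```

```bash
python3 st.py
```

```text
TCP mm [-86.2  105.1  136.34] yaw -9.64 F [ 0.13 -0.1  -0.23] M [-0.052 -0.027 -0.026] op 0.04387436380028189 17.1
```

Call:
drive_tool([
  [[0,0.13,1,0,0,0],[0,0,1,0,0,0],[0,0,1,0,0,0],[0,0,1,0,0,0],[0,0,0.8,0,0,0]],
])

```text
clock: 17.6
ee_pos: [0.492, 0.1906, 0.0397]
orientation: [2.404, 2.022, -0.003]
contact_force: [0.2, 0.2, -0.4]
opening: 0.0439
grip_force: 0.0
```

Call:
drive_tool([
  [[0,0,0,0,0,0],[0,0,0,0,0,0],[0,0,0,0,0,0],[0,0,0,0,0,0],[0,0,0,0,0,0]],
], fingers=0, squeeze=30)

```text
clock: 18.1
ee_pos: [0.4924, 0.1921, 0.0418]
orientation: [2.402, 2.023, 0.001]
contact_force: [0.7, -2.1, -1.7]
opening: 0.0105
grip_force: 29.3
```

```bash
python3 st.py
```

```text
TCP mm [-82.35 104.65  41.79] yaw -9.78 F [ 1.07 -1.93 -1.71] M [-0.511 -0.106 -0.209] op 0.01052094117744006 18.1
```

Gripped on the bar. Flipping up along the arc.

Call:
drive_tool([
  [[0,0.04,-0.63,0,0,0],[0,0.12,-0.62,0,0,0],[0,0.2,-0.6,0,0,0],[0,0.28,-0.57,0,0,0],[0,0.35,-0.53,0,0,0]],
])

```text
clock: 18.6
ee_pos: [0.5123, 0.188, 0.1012]
orientation: [2.401, 2.023, 0.0]
contact_force: [4.3, -3.5, -10.7]
opening: 0.0109
grip_force: 29.1
```

Call:
drive_tool([
  [[0,0.42,-0.48,0,0,0],[0,0.48,-0.42,0,0,0],[0,0.53,-0.35,0,0,0],[0,0.57,-0.28,0,0,0],[0,0.6,-0.2,0,0,0]],
])

```text
clock: 19.1
ee_pos: [0.5611, 0.1816, 0.1363]
orientation: [-2.398, -2.025, 0.004]
contact_force: [-6.6, -3.3, 4.0]
opening: 0.011
grip_force: 29.6
```

Call:
drive_tool([
  [[0,0.62,-0.12,0,0,0],[0,0.63,-0.04,0,0,0],[0,0.2,0,0,0,0],[0,0,0,0,0,0],[0,0,0,0,0,0]],
])

```text
clock: 19.6
ee_pos: [0.5927, 0.1762, 0.1399]
orientation: [2.401, 2.025, 0.004]
contact_force: [-1.5, -2.9, 4.9]
opening: 0.0106
grip_force: 29.7
```

```bash
python3 st.py
```

```text
TCP mm [ 19.21 105.91 139.86] yaw -9.71 F [-1.03 -3.07  4.89] M [-0.635  0.325 -0.072] op 0.01064627529470392 19.6
```

Call:
drive_tool([
  [[0,0,0,0,0,0],[0,0,0,0,0,0],[0,0,0,0,0,0]],
], fingers=40)

```text
clock: 19.9
ee_pos: [0.5913, 0.1768, 0.1383]
orientation: [-2.4, -2.026, -0.002]
contact_force: [0.2, 0.4, 0.5]
opening: 0.0402
grip_force: 0.0
```

Call:
drive_tool([
  [[0,0,-0.6,0,0,0],[0,0,-1,0,0,0],[0,0,-1,0,0,0],[0,0,-1,0,0,0],[0,0,-1,0,0,0]],
])

```text
clock: 20.4
ee_pos: [0.5913, 0.1761, 0.2319]
orientation: [2.401, 2.026, 0.001]
contact_force: [1.1, -0.6, 0.2]
opening: 0.0401
grip_force: 0.0
```

Call:
drive_tool([
  [[-1,-0.5,-0.5,0,0,0],[-1,-0.5,0,0,0,0],[-1,-0.5,0,0,0,0],[-1,-0.5,0,0,0,0],[0,0,0,0,0,0]],
])

```text
clock: 20.9
ee_pos: [0.5372, 0.1007, 0.2411]
orientation: [2.405, 2.021, -0.001]
contact_force: [0.3, 1.6, 1.1]
opening: 0.0401
grip_force: 0.0
```

Call:
drive_tool([
  [[0,0,0,0,0,0],[0,0,0,0,0,0]],
])

```text
clock: 21.1
ee_pos: [0.5389, 0.1048, 0.2407]
orientation: [2.401, 2.026, 0.002]
contact_force: [0.3, -0.1, -0.7]
opening: 0.0397
grip_force: 0.0
```

```bash
python3 st.py; python3 - <<'E'
from h import *
p,r=pose()
im=eyes.get_image("wrist");np.save("w7.npy",np.r_[p,r]);cv2.imwrite("pics/w7.png",im[...,::-1])
E
```

```text
TCP mm [-21.76  26.48 240.7 ] yaw -9.66 F [ 0.28 -0.03 -0.68] M [ 0.013 -0.055  0.053] op 0.03968567932849844 21.1
```

View pics/w7.png

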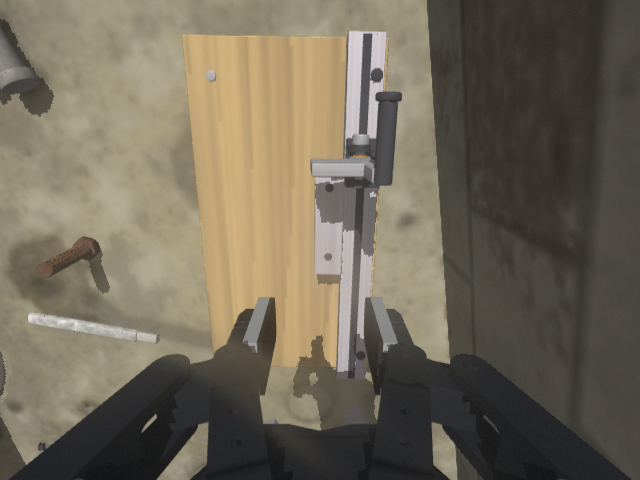

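The stop is upright, bar at (388, 95–185), and the blank is at u 316–342, v 178–275 along the fence. Comparing blank positions before and after the flip.

```bash
python3 - <<'E'
from h import *
for n,pts in (("w6",[(317,193),(316,288),(298,311),(334,311)]),("w7",[(329,188),(328,257),(317,275),(341,275)])):
    q=np.load(n+".npy")
    for u,v in pts: print(n,(tof(onz("wrist",u,v,.048,(q[:3],q[3:])))*1000).round(1))
# refined: centroids of near hole blobs
for n,pts in (("w6",[(317,193),(316,288)]),("w7",[(329,188),(328,257)])):
    g=cv2.imread(f"pics/{n}.png",0);q=np.load(n+".npy")
    for u,v in pts:
        w=g[v-8:v+9,u-8:u+9].astype(float);W=np.clip(np.median(w)-15-w,0,None);Y,X=np.mgrid[v-8:v+9,u-8:u+9]
        c=(W*X).sum()/W.sum(),(W*Y).sum()/W.sum();print(n,np.round(c,1),(tof(onz("wrist",*c,.048,(q[:3],q[3:])))*1000).round(1))
E
```

```text
w6 [-12.3  51.8  48. ]
w6 [-13.2 -17.9  48. ]
w6 [-26.8 -36.8  48. ]
w6 [  0.1 -36.8  48. ]
w7 [-12.5  51.8  48. ]
w7 [-12.9 -18.3  48. ]
w7 [-24.1 -38.2  48. ]
w7 [  0.7 -38.2  48. ]
w6 [316.9 192.2] [-12.4  52.3  48. ]
w6 [316.1 288. ] [-13.2 -17.9  48. ]
w7 [329.2 187.5] [-12.3  52.3  48. ]
w7 [327.7 256.5] [-13.2 -17.8  48. ]
```

The blank hasn't moved (within about 0.1 mm), and its holes run parallel to the fence edge seen by the same camera. Handing in.

```bash
python3 -c "
from rig import sign_off
print(sign_off())"
```

```text
the job is handed in; nothing more can be done
None
```

I handed the job in at about 21 s: I flipped the stop down, gauged the blank against it with an estimated 7–8 N for about 0.8 s, then flipped the stop back up. The blank stayed put (within about 0.1 mm), I kept clear of the bystanders, and sign-off gave no verdict.

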